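Sweep the loose union nuts into the parts bay

TASK

Clear up after the pipework job: with the fingertips or the outside of the fingers, sweep the three loose round union nuts along the bench, one after another, into the low white three-sided bay, through its open side, until each lies flat and wholly inside. Only push them: do not pick a nut up or lift it off the bench. Leave everything else on the bench where it is.

Things in the scene. Friction and masses are not known exactly. Their poses are not given: they have to be found in the camera images.
- nut_a: one of three identical round union nuts of grey plastic: a plain flat ring 56 mm across (59 mm over its small grip ribs, which are only for looks), 22 mm high, 34 mm hole, 30 to 65 g, lying flat on the bench; origin in the centre of its underside, z up; its yaw means nothing
- nut_b: one of three identical round union nuts of grey plastic: a plain flat ring 56 mm across (59 mm over its small grip ribs, which are only for looks), 22 mm high, 34 mm hole, 30 to 65 g, lying flat on the bench; origin in the centre of its underside, z up; its yaw means nothing
- nut_c: one of three identical round union nuts of grey plastic: a plain flat ring 56 mm across (59 mm over its small grip ribs, which are only for looks), 22 mm high, 34 mm hole, 30 to 65 g, lying flat on the bench; origin in the centre of its underside, z up; its yaw means nothing
- bay: low three-sided bay of white sheet, fixed to the bench, no floor (nuts slide in over bare bench): 130 mm deep, 180 mm wide inside, walls 5 mm thick, 30 mm high; origin on the bench in the middle of the inside; x axis points from the open side (x = -65 mm) to the back wall (inner face x = +65 mm); side walls' inner faces at y = -90 and +90 mm
- tee: grey plastic pipe tee standing among the nuts with its branch upwards, 64 mm long (along its x), 40 mm wide, 56 mm high; origin on the bench under its middle; to be left alone
- jar: small white lidded jar, 44 mm across, 55 mm high, standing among the nuts; origin in the centre of its underside; to be left alone
- cap: grey plastic pipe end cap with a closed conical top (no hole), 42 mm across, 44 mm high, standing among the nuts; origin in the centre of its underside; to be left alone
- wrench: steel wrench lying to the robot's right of the work, about 180 mm long along its x, origin near its middle on the bench; to be left alone
- beaker: empty glass beaker, 70 mm across, 90 mm high, near the robot on its right; origin in the centre of its underside; to be left alone
- bottle: white plastic bottle, 66 mm across, 180 mm high, standing at the right; origin in the centre of its underside; to be left alone

How it is judged:
By the outcome, as a careful person would: the job done as asked, in the order asked, and still so for the second after the job is handed in, with the robot touching nothing.
It also fails if it takes over 69 s, if anything falls off the work surface, if the arm or the gripper's body presses on something with over 40 N, if the wrist force passes 120 N, or if a joint passes its speed limit or range.

ROBOT

A 6-joint arm with a two-finger parallel gripper is mounted at the origin on the work surface. World frame = base frame: x ahead of the robot, y to its left, z up, the work surface at z = 0. Lengths are in m, angles in rad, forces in N, time in s.
With the tool pointing down it reaches from about 0.35 to 0.85 m from the base axis. Payload 8.1 kg.
Tool frame: the origin (TCP) lies on the centre line of the jaws, within the pads' length; the fingertips stand 17 mm ahead of it and the grasp point (between the pads) lies 2 mm behind it; z points along the fingers, y is the line along which they close (so a half turn about z gives the same grasp; the last joint's range is limited). The gripper opens to 93 mm and grips with 3 to 60 N. Pads are 15 mm wide; open, the fingers measure 128 mm over their backs; the gripper's body (75 mm by 188 mm) begins 65 mm behind the grasp point.
Start: joints at [1.117, 0.13, 1.488, -0, 1.523, -0.085], TCP at [0.216, 0.56, 0.236] pointing down, gripper open.
Joint ranges: [-2.96, 2.96], [-0.89, 2.26], [0.02, 2.5], [-1.34, 4.48], [0, 2.73], [-2.66, 2.66]. Speed limits (rad/s): [2.39, 2.39, 2.79, 3.14, 3.14, 3.14].

INTERFACE

Orientations are given as a rotation vector (axis times angle).
In Python, from plant import telemetry, viewer, order gives the robot as it stands.
- The arm moves only by the tool send_rows, never from a script. Its argument "plan" is a list that holds one entry, the list of rows, each a list of 5 numbers: the closure, from -1 (fully open) to 1 (shut), then the shift along the world's x, y, z normalised to -1 to 1, where 1 is 0.2 m, then the turn about the world's z normalised to -1 to 1, where 1 is 60 degrees. A call has 1 to 20 rows; each row is the pose to reach, as a shift and turn from the pose commanded when the call began; what a row does not reach only later rows make up. A row lasts 1/12 s, in which the tool goes at most 41.7 mm and 7.16 degrees, less where a joint would pass 70% of its speed; a pose out of reach is approached as far as the arm can. A call with a number of a shift or a turn outside -1 to 1 is refused whole. A call with a gripper value outside its range is refused whole. The fingers move at their own pace and stop on an object; "force" is the grip in N (left out, the last holds). Time passes only in rows, so rows that repeat a pose let the fingers close. It gives the time, the measured TCP pose, the force, the opening and the grip force at its end, in the units of the state.
- telemetry.read_state(): the state, without advancing time (a new reading comes with each control period).
- viewer.read_camera(name): name is "scene" or "top" or "wrist"; returns (picture, depth): 480x640x3 uint8, blue, green, red; 480x640 float32, m along the optical axis (not along the pixel's ray), 0 where there is no reading.
- viewer.calibration(name): a dict with "camera_matrix" (3x3 intrinsics, pixels), "extrinsics" (4x4, takes a point from camera to world coordinates); the wrist camera has in their place "hand_eye" (4x4, takes a point from camera to tool coordinates, whose origin is the TCP and whose axes are the flange's). Camera axes: x right, y up, looking along -z (the intrinsics and any distortion apply to the point x, -y, -z); pixel columns grow to the right and rows downward; lengths in m; the calibration is good to about 2 mm. A picture is of the moment at which its call begins: read the wrist's pose just before it. calibration takes no time and is no camera call.
- order.close_job(): hands the job in; it is judged then, once.
The state is a dict: "t": time; "q": joint angles; "dq": joint speeds; "joint_torque": joint torques, N m; "tool_pos": TCP position; "orientation": TCP orientation; "force": force on the tool from outside, world axes, zero at the start; "wrist_torque": the same for the moment, N m; "opening": finger opening in m; "gripper_force": force on a finger pad.
Only numpy, scipy, OpenCV 4.12 (cv2) and the standard library are available. Lean on these libraries where they do the work, as an engineer would, in place of code of your own. Each camera call takes 0.05 s, during which the arm holds its last target. There are 200 camera calls.

## Working session

There is one attempt and no reset: what is moved stays moved. The work goes in short steps, Python scripts to look and compute and a tool call to move; the robot and the scene stay as the last step left them, time stands still between calls to the robot, and variables do not carry over. Pictures are saved under pics/ and viewed, at most 10 in all, crops included, and the job is handed in when it is done.

Besides the shell and the picture viewer there is one more tool, called after "Request:" in YAML: its name, and indented under it one key for each argument. send_rows: Moves the arm, as the interface text tells. Scaled input: -1 to 1 covers 0.2 m each way for a shift and 60 degrees each way for a turn. Its arguments: {"type":"object","properties":{"plan":{"type":"array"},"force":{"type":"number"}},"required":["plan"]}

```bash
mkdir -p pics; ls; python3 - <<'E'
from plant import telemetry, viewer
import cv2, numpy as np
s=telemetry.read_state(); print({k:np.round(v,3) for k,v in s.items()})
for n in("top","scene"):
    p,d=viewer.read_camera(n); cv2.imwrite(f"pics/{n}0.png",p); np.save(f"{n}0.npy",d)
    c=viewer.calibration(n); print(n,{k:np.round(v,4) for k,v in c.items()})
E
```

```text
pics
{'t': np.float64(0.0), 'q': array([ 1.117,  0.131,  1.489,  0.   ,  1.523, -0.085]), 'dq': array([ 0.001, -0.001,  0.001,  0.002,  0.   ,  0.   ]), 'joint_torque': array([ 1.0000e-03, -5.5986e+01, -4.9175e+01,  7.7000e-02,  3.5000e-02,
       -0.0000e+00]), 'tool_pos': array([0.216, 0.559, 0.235]), 'orientation': array([-5.760e-01, -3.088e+00,  3.000e-03]), 'force': array([ 0.127, -0.685, -0.097]), 'wrist_torque': array([-0.021,  0.056,  0.041]), 'gripper_force': np.float64(0.0), 'opening': np.float64(0.093)}
top {'camera_matrix': array([[446.7546,   0.    , 323.3447],
       [  0.    , 446.7546, 242.5049],
       [  0.    ,   0.    ,   1.    ]]), 'extrinsics': array([[-1.560e-02,  9.963e-01, -8.460e-02,  4.411e-01],
       [-9.999e-01, -1.570e-02, -1.000e-04, -6.380e-02],
       [-1.400e-03,  8.460e-02,  9.964e-01,  9.915e-01],
       [ 0.000e+00,  0.000e+00,  0.000e+00,  1.000e+00]])}
scene {'camera_matrix': array([[503.39  ,   0.    , 324.3366],
       [  0.    , 503.39  , 243.8607],
       [  0.    ,   0.    ,   1.    ]]), 'extrinsics': array([[ 0.3983, -0.5703,  0.7184,  1.1679],
       [ 0.917 ,  0.2305, -0.3255, -0.3538],
       [ 0.0201,  0.7884,  0.6148,  0.595 ],
       [ 0.    ,  0.    ,  0.    ,  1.    ]])}
```

View pics/top0.png

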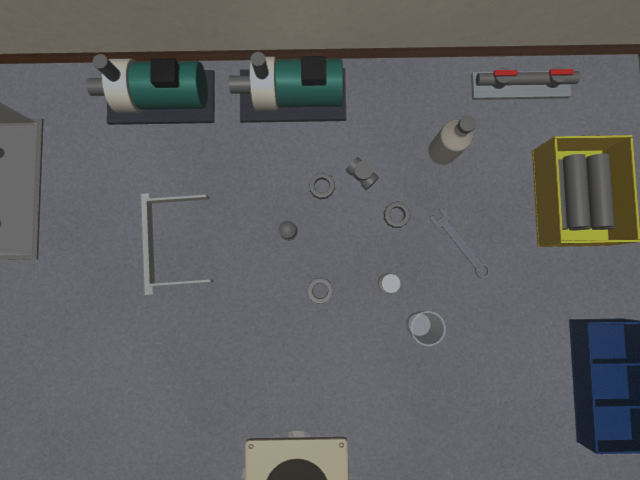

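View pics/scene0.png

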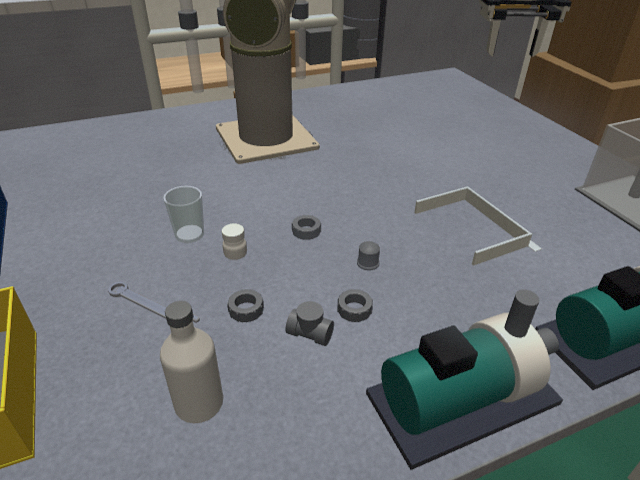

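The top view shows the nuts at about (322,186), (397,214) and (320,291). The cap is at (288,230), the tee at (362,172) and the jar at (391,283). The bay spans columns 143-212 and rows 193-294, open to the right. The scene view shows the same layout, with the bottle, beaker and wrench off to the robot's right.

```bash
cat > h.py <<'E'
import numpy as np, cv2
from plant import viewer
def ray(n,u,v,z):
    c=viewer.calibration(n); K=c["camera_matrix"]; T=c["extrinsics"]
    d=T[:3,:3]@np.array([(u-K[0,2])/K[0,0],-(v-K[1,2])/K[1,1],-1]); o=T[:3,3]
    return (o+d*(z-o[2])/d[2])[:2]
def heights(n,d):
    c=viewer.calibration(n); K=c["camera_matrix"]; T=c["extrinsics"]
    v,u=np.mgrid[:480,:640]
    P=np.stack([(u-K[0,2])/K[0,0]*d,-(v-K[1,2])/K[1,1]*d,-d],-1)
    return P@T[:3,:3].T+T[:3,3]
E
python3 - <<'E'
from h import *
p=cv2.imread("pics/top0.png"); d=np.load("top0.npy"); W=heights("top",d)
Z=W[...,2]; print("bench z",np.median(Z[200:280,250:270]))
roi=np.zeros_like(Z,bool); roi[110:355,130:500]=1
m=((Z>0.010)&roi&(d>0)).astype(np.uint8)
n,l,st,ce=cv2.connectedComponentsWithStats(m)
for i in range(1,n):
    if st[i,4]<25: continue
    s=l==i; zt=np.percentile(Z[s],90)
    (cx,cy),r=cv2.minEnclosingCircle(np.argwhere(s)[:,::-1].astype(np.float32))
    w=W[s]; top=w[w[:,2]>zt-.006]
    print(np.round(ce[i]),st[i],"ztop %.3f"%zt,"circ",round(cx),round(cy),"diam_m %.3f"%(2*r/446.75*(1-zt)),"xy",np.round(ray("top",cx,cy,zt),4),"bbox",np.round([top[:,0].min(),top[:,0].max(),top[:,1].min(),top[:,1].max()],3))
# scene cross-check of the nuts, top plane
q=cv2.imread("pics/scene0.png")
for u,v in((246,301),(355,300),(306,223)): print("scene",np.round(ray("scene",u,v,.022),3))
for u,v in((143,195),(148,195),(207,197),(212,281),(150,293),(153,285)): print("bay px",u,v,np.round(ray("top",u,v,.03),4))
cv2.imwrite("pics/crop0.png",cv2.resize(p[120:350,130:500],None,fx=2.1,fy=2.1,interpolation=cv2.INTER_CUBIC))
E
```

```text
bench z 0.0004949874669428755
[170. 116.] [130 110  84  13 937] ztop 0.015 circ 172 116 diam_m 0.185 xy [0.816  0.2733] bbox [0.802 0.831 0.181 0.369]
[291. 115.] [240 110 106  11 961] ztop 0.015 circ 292 115 diam_m 0.232 xy [0.8129 0.0013] bbox [ 0.802  0.828 -0.117  0.12 ]
[452. 140.] [ 429  116   47   49 1440] ztop 0.179 circ 452 138 diam_m 0.107 xy [ 0.7006 -0.3072] bbox [ 0.714  0.744 -0.35  -0.321]
[362. 172.] [346 157  33  33 573] ztop 0.057 circ 362 173 diam_m 0.071 xy [ 0.6674 -0.1482] bbox [ 0.655  0.695 -0.17  -0.131]
[322. 185.] [309 172  26  27 355] ztop 0.024 circ 322 185 diam_m 0.059 xy [ 0.6495 -0.0622] bbox [ 0.623  0.679 -0.089 -0.034]
[162. 237.] [144 195  69  91 910] ztop 0.032 circ 177 240 diam_m 0.233 xy [0.5324 0.2521] bbox [0.437 0.632 0.18  0.326]
[397. 214.] [384 202  27  26 357] ztop 0.024 circ 397 215 diam_m 0.059 xy [ 0.5818 -0.225 ] bbox [ 0.557  0.611 -0.254 -0.199]
[287. 229.] [279 221  18  18 260] ztop 0.044 circ 287 229 diam_m 0.040 xy [0.5507 0.0124] bbox [ 0.535  0.57  -0.003  0.031]
[389. 283.] [378 273  23  21 356] ztop 0.057 circ 389 282 diam_m 0.047 xy [ 0.4347 -0.1991] bbox [ 0.415  0.452 -0.222 -0.183]
[320. 290.] [307 277  27  27 353] ztop 0.024 circ 320 290 diam_m 0.059 xy [ 0.4203 -0.0547] bbox [ 0.393  0.449 -0.083 -0.027]
[428. 328.] [407 311  39  35 765] ztop 0.090 circ 426 327 diam_m 0.082 xy [ 0.3449 -0.2645] bbox [ 0.31   0.377 -0.304 -0.235]
scene [ 0.588 -0.227]
scene [ 0.653 -0.063]
scene [ 0.424 -0.057]
bay px 143 195 [0.6329 0.3279]
bay px 148 195 [0.6327 0.317 ]
bay px 207 197 [0.6262 0.1883]
bay px 212 281 [0.4436 0.1764]
bay px 150 293 [0.4201 0.309 ]
bay px 153 285 [0.4371 0.3029]
```

View pics/crop0.png

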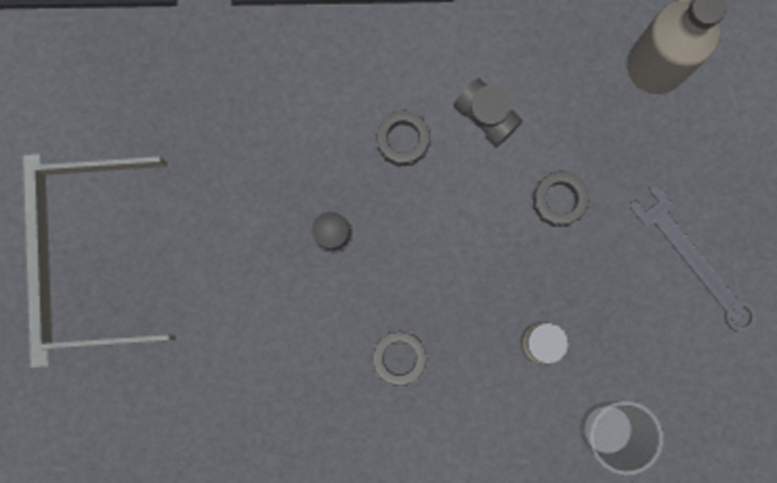

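The crop confirms the layout, and the heights (22, 44, 56 and 30 mm) match the sizes given. My plan is to use partly closed fingers as a two-point cradle facing +y. The upper nut and the near nut go to the bay's back corners, and the third nut goes in front between them.

Request:
send_rows:
  plan:
    - [[0.5,0.33,-0.5,0,-0.2],[0.5,0.65,-1,0,-0.383],[0.5,0.65,-1,0,-0.383],[0.5,0.65,-1,0,-0.383],[0.5,0.65,-1,0,-0.383],[0.5,0.65,-1,0,-0.383],[0.5,0.65,-1,0,-0.383]]

```text
t: 0.68
tool_pos: [0.3488, 0.3554, 0.2353]
orientation: [1.185, 2.908, -0.003]
force: [-0.8, 0.1, 0.5]
opening: 0.0508
gripper_force: 0.0
```

Request:
send_rows:
  plan:
    - [[0.5,0.65,-1,0,-0.383],[0.5,0.65,-1,0,-0.383],[0.5,0.65,-1,0,-0.383],[0.5,0.65,-1,0,-0.383],[0.5,0.65,-1,0,-0.383],[0.5,0.65,-1,0,-0.383],[0.5,0.65,-1,0,-0.383]]

```text
t: 1.27
tool_pos: [0.4784, 0.1555, 0.2352]
orientation: [1.741, 2.613, -0.002]
force: [0.1, -0.0, 0.1]
opening: 0.0233
gripper_force: 0.0
```

Request:
send_rows:
  plan:
    - [[0.5,0.65,-1,0,-0.383],[0.5,0.65,-1,0,-0.383],[0.5,0.65,-1,0,-0.383],[0.5,0.65,-1,0,-0.383],[0.5,0.65,-1,0,-0.383],[0.5,0.65,-1,0,-0.383],[0.5,0.65,-1,0,-0.383],[0.5,0.65,-1,0,-0.383]]

```text
t: 1.93
tool_pos: [0.6064, -0.0408, 0.2346]
orientation: [-2.224, -2.216, 0.001]
force: [0.2, -0.1, -0.3]
opening: 0.0234
gripper_force: 0.0
```

Request:
send_rows:
  plan:
    - [[0.5,0.09,-0.16,0,0],[0.5,0.18,-0.315,0,0],[0.5,0.18,-0.315,-0.2,0],[0.5,0.18,-0.315,-0.4,0],[0.5,0.18,-0.315,-0.6,0],[0.5,0.18,-0.315,-0.75,0],[0.5,0.18,-0.315,-0.75,0],[0.5,0.18,-0.315,-0.75,0],[0.5,0.18,-0.315,-0.75,0]]

```text
t: 2.68
tool_pos: [0.6435, -0.1023, 0.0882]
orientation: [2.22, 2.22, 0.002]
force: [0.1, -0.1, 0.2]
opening: 0.0233
gripper_force: 0.0
```

```bash
python3 - <<'E'
from h import *
from plant import telemetry
s=telemetry.read_state(); print(s["t"],s["tool_pos"],s["orientation"],s["q"].round(2) if hasattr(s["q"],"round") else s["q"])
p,d=viewer.read_camera("wrist"); q,_=viewer.read_camera("scene")
cv2.imwrite("pics/w1.png",np.hstack([cv2.resize(p,(400,300)),cv2.resize(q[170:410,230:550],(400,300))]))
E
```

```text
2.6833 [ 0.64351134 -0.10231613  0.08818367] [2.21991337 2.21999813 0.00244697] [-0.24  0.37  1.48  0.    1.29 -0.24]
```

View pics/w1.png

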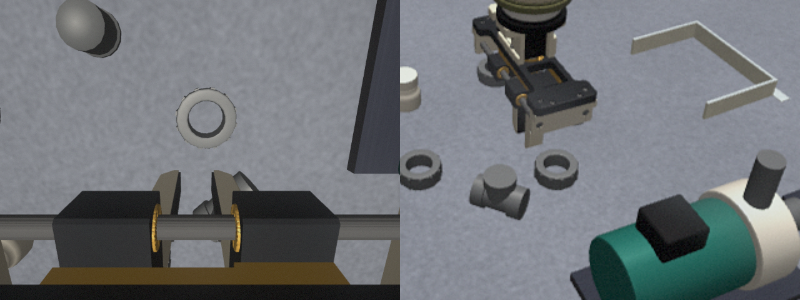

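The wrist view on the left shows the nut straight ahead of the fingers at (206,118), with the tee behind the right finger. I'll go down slowly and watch the force.

Request:
send_rows:
  plan:
    - [[0.5,-0.005,0,-0.06,0],[0.5,-0.005,0,-0.12,0],[0.5,-0.005,0,-0.18,0],[0.5,-0.005,0,-0.24,0],[0.5,-0.005,0,-0.3,0],[0.5,-0.005,0,-0.32,0],[0.5,-0.005,0,-0.32,0]]

```text
t: 3.37
tool_pos: [0.6395, -0.103, 0.0189]
orientation: [-2.22, -2.217, 0.003]
force: [-0.6, 0.0, -0.0]
opening: 0.023
gripper_force: 0.0
```

Nothing touched. Now I'll push nut 1.

Request:
send_rows:
  plan:
    - [[0.5,0,0.04,0.02,0],[0.5,0,0.08,0.02,0],[0.5,0,0.12,0.02,0],[0.5,-0.01,0.16,0.02,0],[0.5,-0.02,0.2,0.02,0],[0.5,-0.03,0.25,0.02,0],[0.5,-0.04,0.3,0.02,0],[0.5,-0.05,0.35,0.02,0],[0.5,-0.06,0.4,0.02,0],[0.5,-0.07,0.45,0.02,0],[0.5,-0.08,0.5,0.02,0],[0.5,-0.09,0.55,0.02,0],[0.5,-0.1,0.6,0.02,0],[0.5,-0.11,0.65,0.02,0],[0.5,-0.12,0.7,0.02,0],[0.5,-0.13,0.75,0.02,0],[0.5,-0.14,0.8,0.02,0],[0.5,-0.14,0.8,0.02,0]]

```text
t: 4.87
tool_pos: [0.6127, 0.0589, 0.0255]
orientation: [-2.221, -2.221, -0.0]
force: [-0.4, -1.2, -0.3]
opening: 0.0231
gripper_force: 0.0
```

```bash
python3 - <<'E'
from h import *
from plant import telemetry
s=telemetry.read_state(); print(s["tool_pos"])
p,d=viewer.read_camera("wrist"); q,_=viewer.read_camera("scene")
cv2.imwrite("pics/w2.png",np.hstack([cv2.resize(p,(400,300)),cv2.resize(q[170:410,230:550],(400,300))]))
E
```

```text
[0.61266958 0.05887406 0.02547693]
```

View pics/w2.png

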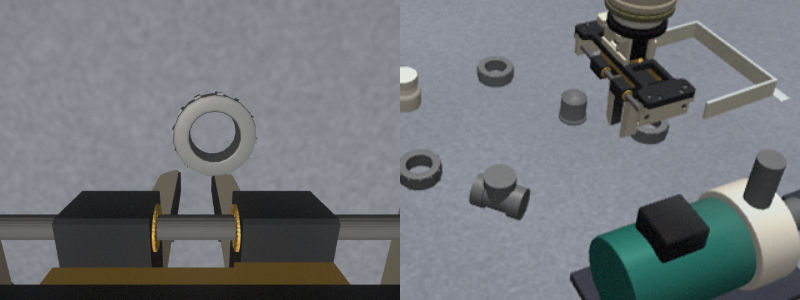

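The nut sits about 12 mm to the +x side of the cradle, at about (.625,.094). I'll back off, turn the cradle 35° and push diagonally so it clears the bay's upper wall.

Request:
send_rows:
  plan:
    - [[0.3,0,-0.06,0,0],[0.3,0.04,-0.12,0,0.1],[0.3,0.1,-0.12,0,0.2],[0.3,0.15,-0.12,0,0.3],[0.3,0.2,-0.1,0,0.4],[0.3,0.2,-0.06,0,0.5],[0.3,0.2,-0.03,0,0.583],[0.3,0.19,0,0,0.583],[0.3,0.17,0.03,0,0.583],[0.3,0.145,0.065,0,0.583],[0.3,0.12,0.1,0,0.583],[0.3,0.09,0.14,0,0.583],[0.3,0.06,0.18,0,0.583],[0.3,0.03,0.22,0,0.583],[0.3,0.01,0.25,0,0.583],[0.3,-0.01,0.28,0,0.583],[0.3,-0.035,0.31,0,0.583],[0.3,-0.035,0.31,0,0.583]]

```text
t: 6.47
tool_pos: [0.6053, 0.12, 0.0255]
orientation: [-1.451, -2.786, 0.0]
force: [0.6, -0.0, -0.6]
opening: 0.0323
gripper_force: 0.0
```

```bash
cat >> h.py <<'E'
def wrist_nuts(save=None):
    """nut tops seen by wrist camera: ellipse of ring from depth slice 0.015..0.03 -> world"""
    from plant import telemetry
    from scipy.spatial.transform import Rotation as R
    s=telemetry.read_state(); p,d=viewer.read_camera("wrist"); c=viewer.calibration("wrist"); K=c["camera_matrix"]
    T=np.eye(4); T[:3,:3]=R.from_rotvec(s["orientation"]).as_matrix(); T[:3,3]=s["tool_pos"]; T=T@c["hand_eye"]
    v,u=np.mgrid[:480,:640]
    P=np.stack([(u-K[0,2])/K[0,0]*d,-(v-K[1,2])/K[1,1]*d,-d],-1)@T[:3,:3].T+T[:3,3]
    m=((P[...,2]>.017)&(P[...,2]<.027)&(d>0)).astype(np.uint8)
    n,l,st,_=cv2.connectedComponentsWithStats(m)
    print("t",s["t"],"tcp",np.round(s["tool_pos"],4))
    for i in range(1,n):
        if st[i,4]>600:
            w=P[l==i]; c_,r=cv2.minEnclosingCircle(w[:,:2].astype(np.float32)); print("obj",np.round(c_,4),"r %.4f"%r,"n",st[i,4])
    if save: cv2.imwrite(save,p)
E
python3 -c "
from h import *
wrist_nuts('pics/w3.png')
q,d=viewer.read_camera('top'); cv2.imwrite('pics/t3.png',q)"
```

```text
t 6.4667 tcp [0.6053 0.12   0.0255]
obj [0.6275 0.2354] r 0.0446 n 2740
obj [0.5912 0.1413] r 0.0358 n 9547
```

Request:
send_rows:
  plan:
    - [[0.3,0.04,-0.07,0,0.583],[0.3,0.06,-0.11,0,0.583],[0.3,0.05,-0.13,0,-0.1],[0.3,0,-0.13,0,-0.2],[0.3,-0.04,-0.13,0,-0.3],[0.3,-0.08,-0.12,0,-0.583],[0.3,-0.085,-0.11,0,-0.583],[0.3,-0.085,-0.1,0,-0.583],[0.3,-0.085,-0.06,0,-0.583],[0.3,-0.085,-0.02,0,-0.583],[0.3,-0.085,0.03,0,-0.583],[0.3,-0.09,0.08,0,-0.583],[0.3,-0.09,0.13,0,-0.583],[0.3,-0.095,0.18,0,-0.583],[0.3,-0.1,0.23,0,-0.583],[0.3,-0.105,0.28,0,-0.583],[0.3,-0.11,0.33,0,-0.583],[0.3,-0.11,0.38,0,-0.583],[0.3,-0.11,0.42,0,-0.583],[0.3,-0.11,0.42,0,-0.583]]

```text
t: 8.23
tool_pos: [0.5841, 0.2046, 0.0257]
orientation: [-2.221, -2.221, -0.001]
force: [0.4, -0.5, -0.0]
opening: 0.0327
gripper_force: 0.0
```

```bash
python3 -c "
from h import *
wrist_nuts('pics/w4.png')
p=cv2.imread('pics/w4.png'); q=viewer.read_camera('scene')[0]
cv2.imwrite('pics/c4.png',np.hstack([cv2.resize(p,(400,300)),cv2.resize(q[170:410,230:550],(400,300))]))"
```

```text
t 8.2333 tcp [0.5841 0.2046 0.0257]
obj [0.5467 0.2577] r 0.0977 n 5316
obj [0.584  0.2298] r 0.0358 n 9513
obj [0.447  0.2038] r 0.0204 n 1073
```

View pics/c4.png

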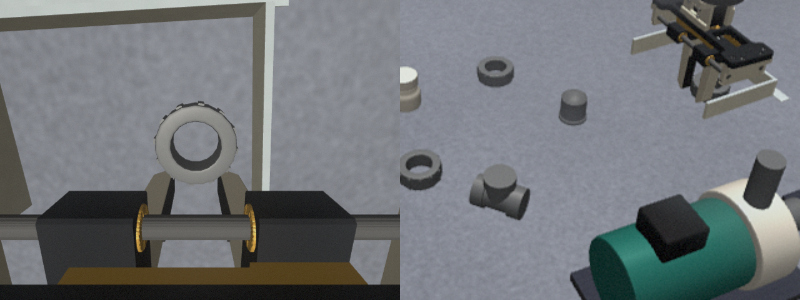

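Nut 1 is centred in the cradle inside the bay mouth. I'll push it 40 mm further, then retreat and lift.

Request:
send_rows:
  plan:
    - [[0.3,0,0.05,0,0],[0.3,-0.005,0.1,0,0],[0.3,-0.01,0.15,0,0],[0.3,-0.01,0.19,0,0],[0.3,-0.01,0.2,0,0],[0.3,-0.01,0.2,0,0],[0.3,-0.01,0.15,0,0],[0.3,-0.01,0.08,0,0],[0.3,-0.02,0.05,0.2,0],[0.3,-0.05,0,0.4,0],[0.3,-0.25,-0.2,0.4,-0.1],[0.3,-0.43,-0.4,0.4,-0.2],[0.3,-0.43,-0.6,0.4,-0.333],[0.3,-0.43,-0.8,0.4,-0.333],[0.3,-0.43,-0.8,0.4,-0.333],[0.3,-0.43,-0.8,0.4,-0.333]]

```text
t: 9.67
tool_pos: [0.4973, 0.0376, 0.1057]
orientation: [2.577, 1.794, -0.001]
force: [-0.5, -0.2, 0.3]
opening: 0.0326
gripper_force: 0.0
```

```bash
cat >> h.py <<'E'
def top_nuts(save=None):
    p,d=viewer.read_camera("top"); W=heights("top",d); Z=W[...,2]
    roi=np.zeros_like(Z,bool); roi[150:310,130:420]=1
    m=((Z>0.015)&(Z<.030)&roi&(d>0)).astype(np.uint8)
    n,l,st,ce=cv2.connectedComponentsWithStats(m)
    for i in range(1,n):
        if st[i,4]>150:
            w=W[l==i]; c_,r=cv2.minEnclosingCircle(w[:,:2].astype(np.float32)); print("top",np.round(c_,4),"r %.4f"%r,st[i])
    if save: cv2.imwrite(save,p)
E
python3 -c "
from h import *
top_nuts('pics/t5.png')"
```

```text
top [0.5336 0.2834] r 0.0970 [144 197  31  88 349]
top [ 0.5839 -0.2267] r 0.0293 [384 202  27  26 339]
top [0.5802 0.278 ] r 0.0282 [156 207  16  26 189]
top [ 0.4204 -0.0547] r 0.0292 [307 277  27  27 353]
```

Request:
send_rows:
  plan:
    - [[0.3,-0.1,-0.18,0,0],[0.3,-0.22,-0.36,0,0],[0.3,-0.34,-0.54,0,0],[0.3,-0.46,-0.7,0,0],[0.3,-0.46,-0.7,0,0],[0.3,-0.46,-0.7,-0.08,0],[0.3,-0.46,-0.7,-0.16,0],[0.3,-0.46,-0.7,-0.24,0],[0.3,-0.46,-0.7,-0.32,0],[0.3,-0.46,-0.7,-0.38,0],[0.3,-0.46,-0.7,-0.4,0],[0.3,-0.46,-0.7,-0.4,0],[0.3,-0.46,-0.7,-0.4,0]]

```text
t: 10.8
tool_pos: [0.4065, -0.0971, 0.026]
orientation: [-2.574, -1.801, -0.0]
force: [0.5, -0.1, 0.4]
opening: 0.0325
gripper_force: 0.0
```

```bash
python3 -c "
from h import *
wrist_nuts('pics/w6.png')"
```

```text
t 10.8 tcp [ 0.4065 -0.0971  0.026 ]
obj [ 0.4207 -0.0546] r 0.0292 n 9281
```

Nut 3 is lined up, 1 mm off laterally. Pushing.

Request:
send_rows:
  plan:
    - [[0.3,0.018,0.05,-0.01,0],[0.3,0.036,0.1,-0.01,0],[0.3,0.055,0.15,-0.01,0],[0.3,0.073,0.2,-0.01,0],[0.3,0.091,0.25,-0.01,0],[0.3,0.11,0.3,-0.01,0],[0.3,0.127,0.35,-0.01,0],[0.3,0.146,0.4,-0.01,0],[0.3,0.164,0.45,-0.01,0],[0.3,0.182,0.5,-0.01,0],[0.3,0.2,0.55,-0.01,0],[0.3,0.218,0.6,-0.01,0],[0.3,0.237,0.65,-0.01,0],[0.3,0.255,0.7,-0.01,0],[0.3,0.273,0.75,-0.01,0],[0.3,0.291,0.8,-0.01,0],[0.3,0.31,0.85,-0.01,0],[0.3,0.328,0.9,-0.01,0],[0.3,0.346,0.95,-0.01,0],[0.3,0.364,1.0,-0.01,0]]

```text
t: 12.52
tool_pos: [0.4794, 0.1037, 0.0236]
orientation: [-2.574, -1.801, 0.0]
force: [-0.9, -2.3, 2.1]
opening: 0.0325
gripper_force: 1.5
```

```bash
python3 -c "
from h import *
wrist_nuts('pics/w7.png')"
```

```text
t 12.5167 tcp [0.4794 0.1037 0.0236]
obj [0.4454 0.2119] r 0.0313 n 1723
obj [0.4865 0.1278] r 0.0358 n 9805
```

Request:
send_rows:
  plan:
    - [[0.3,-0.02,-0.05,0,0],[0.3,-0.03,-0.1,0,0],[0.3,0,-0.11,0,0.1],[0.3,0.03,-0.11,0,0.2],[0.3,0.05,-0.11,0,0.333],[0.3,0.055,-0.1,0,0.333],[0.3,0.055,-0.07,0,0.333],[0.3,0.055,-0.03,0,0.333],[0.3,0.055,0.02,0,0.333],[0.3,0.06,0.08,0,0.333],[0.3,0.065,0.14,0,0.333],[0.3,0.07,0.2,0,0.333],[0.3,0.075,0.26,0,0.333],[0.3,0.08,0.32,0,0.333],[0.3,0.085,0.38,0,0.333],[0.3,0.09,0.44,0,0.333],[0.3,0.09,0.5,0,0.333],[0.3,0.09,0.55,0,0.333],[0.3,0.09,0.6,0,0.333],[0.3,0.09,0.64,0,0.333]]

```text
t: 14.23
tool_pos: [0.497, 0.2318, 0.0236]
orientation: [-2.223, -2.22, 0.0]
force: [0.3, -0.5, 0.0]
opening: 0.0328
gripper_force: 0.1
```

```bash
python3 -c "
from h import *
wrist_nuts('pics/w8.png')"
```

```text
t 14.2333 tcp [0.497  0.2318 0.0236]
obj [0.5343 0.2612] r 0.1058 n 6357
obj [0.5811 0.2756] r 0.0296 n 10131
obj [0.4957 0.2564] r 0.0355 n 9736
```

View pics/w8.png

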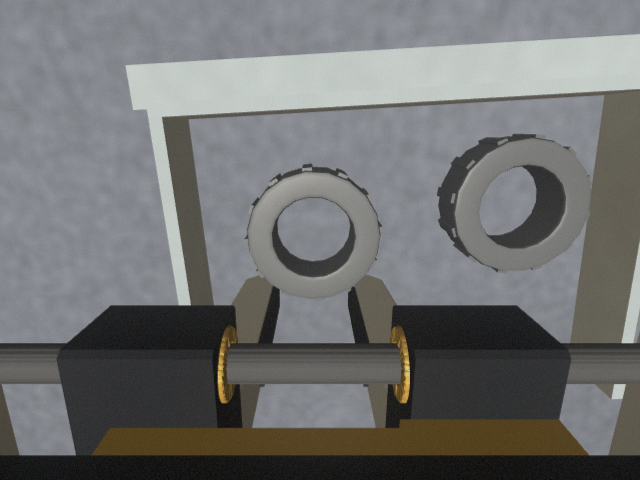

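Nut 3 is in the cradle at about (313,232) px, and nut 1 lies clear on the right. I'll push 10 mm more, then retreat, and also check the tee's footprint.

Request:
send_rows:
  plan:
    - [[0.3,0,0.03,0,0],[0.3,0,0.05,0,0],[0.3,0,0.05,0,0],[0.3,0,0,0,0],[0.3,0,-0.06,0.1,0],[0.3,0,-0.1,0.3,0],[0.3,0.05,-0.2,0.4,0],[0.3,0.15,-0.4,0.4,0],[0.3,0.25,-0.6,0.4,0],[0.3,0.35,-0.8,0.4,0],[0.3,0.35,-1,0.4,0],[0.3,0.35,-1,0.4,0],[0.3,0.35,-1,0.4,0]]

```text
t: 15.37
tool_pos: [0.5669, 0.0268, 0.1035]
orientation: [2.228, 2.214, -0.001]
force: [0.6, 1.6, -0.0]
opening: 0.0324
gripper_force: 0.0
```

```bash
python3 - <<'E'
from h import *
from plant import telemetry
d=np.load("top0.npy"); W=heights("top",d)
def rng(v0,v1,u0,u1,z0):
    w=W[v0:v1,u0:u1].reshape(-1,3); return w[w[:,2]>z0]
t=rng(155,192,344,382,.008)
for a in np.arange(-.19,-.10,.01):
    k=t[(t[:,1]>=a)&(t[:,1]<a+.01)]
    if len(k): print("tee y %.3f"%a,"xmin %.3f"%k[:,0].min())
c=rng(219,242,276,300,.01); print("cap",c[:,:2].min(0),c[:,:2].max(0))
w=W[205:285,425:495].reshape(-1,3); k=w[(w[:,2]>.004)]; print("wrench ymax",k[np.argmax(k[:,1])])
print(telemetry.read_state()["tool_pos"]); top_nuts('pics/t9.png')
E
```

```text
tee y -0.190 xmin 0.659
tee y -0.180 xmin 0.651
tee y -0.170 xmin 0.640
tee y -0.160 xmin 0.639
tee y -0.150 xmin 0.649
tee y -0.140 xmin 0.659
tee y -0.130 xmin 0.674
tee y -0.120 xmin 0.681
cap [ 0.44110843 -0.06375387] [0.57016479 0.03141414]
wrench ymax [ 0.44110843 -0.06375387  0.99148126]
[0.56694892 0.02684677 0.10350921]
top [0.5326 0.2939] r 0.0980 [144 197  30  89 344]
top [ 0.5841 -0.2267] r 0.0291 [385 202  26  25 329]
top [0.5799 0.2781] r 0.0285 [156 207  17  26 204]
```

Request:
send_rows:
  plan:
    - [[0.3,0,-0.2,0,-0.08],[0.3,0,-0.4,0,-0.167],[0.3,0,-0.6,0,-0.167],[0.3,0.02,-0.75,0,-0.167],[0.3,0.04,-0.75,0,-0.167],[0.3,0.05,-0.75,0,-0.167]]

```text
t: 15.92
tool_pos: [0.5772, -0.1193, 0.1036]
orientation: [-2.409, -2.015, -0.001]
force: [0.0, -0.1, 0.0]
opening: 0.0324
gripper_force: 0.0
```

Request:
send_rows:
  plan:
    - [[0.3,0,-0.2,0,0],[0.3,0,-0.4,0,0],[0.3,0,-0.6,0,0],[0.3,0,-0.72,0,0],[0.3,0,-0.72,0,0],[0.3,0,-0.72,0,0]]

```text
t: 16.42
tool_pos: [0.5774, -0.262, 0.1033]
orientation: [-2.407, -2.017, -0.001]
force: [-0.1, 0.7, -0.3]
opening: 0.0324
gripper_force: 0.0
```

```bash
python3 -c "
from h import *
wrist_nuts('pics/w10.png')"
```

```text
t 16.4167 tcp [ 0.5774 -0.262   0.1033]
obj [ 0.5849 -0.2265] r 0.0292 n 4166
obj [ 0.4355 -0.2022] r 0.0219 n 922
obj [ 0.7228 -0.3149] r 0.0247 n 664
obj [ 0.3635 -0.2717] r 0.0214 n 619
```

View pics/w10.png

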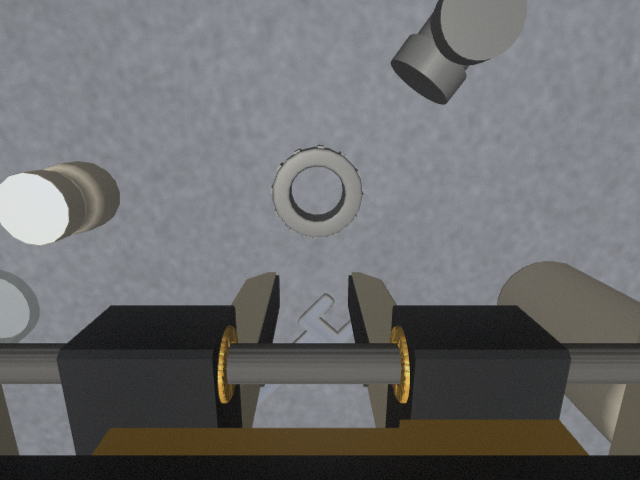

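The nut is at (318,192) px, with the wrench jaw behind the fingers at (322,310). That is about y=-0.29 on the bench, so there is room to descend.

Request:
send_rows:
  plan:
    - [[0.3,0,-0.025,-0.08,0],[0.3,0,-0.025,-0.16,0],[0.3,0,-0.025,-0.24,0],[0.3,0,-0.025,-0.3,0],[0.3,0,-0.025,-0.36,0],[0.3,0,-0.025,-0.4,0],[0.3,0,-0.025,-0.4,0]]

```text
t: 17.05
tool_pos: [0.576, -0.2666, 0.0213]
orientation: [-2.405, -2.017, 0.002]
force: [-0.4, 0.4, 0.2]
opening: 0.0326
gripper_force: 0.0
```

Request:
send_rows:
  plan:
    - [[0.3,0.004,0.05,0.01,0],[0.3,0.008,0.1,0.01,0],[0.3,0.012,0.15,0.01,0],[0.3,0.016,0.2,0.01,0],[0.3,0.02,0.25,0.01,0],[0.3,0.025,0.3,0.01,0],[0.3,0.03,0.35,0.01,0],[0.3,0.035,0.4,0.01,0],[0.3,0.04,0.45,0.01,0],[0.3,0.05,0.5,0.01,0],[0.3,0.06,0.55,0.01,0],[0.3,0.073,0.6,0.01,0],[0.3,0.087,0.65,0.01,0],[0.3,0.1,0.7,0.01,0],[0.3,0.113,0.75,0.01,0],[0.3,0.127,0.8,0.01,0],[0.3,0.14,0.85,0.01,0],[0.3,0.153,0.9,0.01,0],[0.3,0.167,0.95,0.01,0],[0.3,0.18,1.0,0.01,0]]

```text
t: 18.72
tool_pos: [0.6133, -0.0673, 0.0256]
orientation: [-2.408, -2.017, 0.0]
force: [-1.2, -0.3, 0.9]
opening: 0.0326
gripper_force: 0.8
```

```bash
python3 -c "
from h import *
wrist_nuts('pics/w11.png')"
```

```text
t 18.7167 tcp [ 0.6133 -0.0673  0.0256]
obj [0.557  0.0138] r 0.0187 n 779
obj [ 0.6168 -0.0427] r 0.0354 n 9485
```

Request:
send_rows:
  plan:
    - [[0.3,0.015,0.05,0,0],[0.3,0.03,0.1,0,0],[0.3,0.047,0.15,0,0],[0.3,0.062,0.2,0,0],[0.3,0.068,0.25,0,0],[0.3,0.07,0.3,0,0],[0.3,0.07,0.35,0,0],[0.3,0.07,0.4,0,0],[0.3,0.07,0.45,0,0],[0.3,0.07,0.5,0,0],[0.3,0.07,0.55,0,0],[0.3,0.07,0.6,0,0],[0.3,0.07,0.63,0,0],[0.3,0.07,0.63,0,0]]

```text
t: 19.93
tool_pos: [0.627, 0.0592, 0.0257]
orientation: [-2.407, -2.019, -0.0]
force: [0.7, 0.8, -0.1]
opening: 0.0324
gripper_force: 0.0
```

```bash
python3 -c "
from h import *
wrist_nuts('pics/w12.png')"
```

```text
t 19.9333 tcp [0.627  0.0592 0.0257]
obj [0.6304 0.0842] r 0.0361 n 9546
```

Request:
send_rows:
  plan:
    - [[0.3,0,-0.07,0,0],[0.3,0.03,-0.12,0,0.1],[0.3,0.06,-0.14,0,0.21],[0.3,0.1,-0.14,0,0.32],[0.3,0.14,-0.13,0,0.43],[0.3,0.17,-0.1,0,0.54],[0.3,0.17,-0.07,0,0.65],[0.3,0.165,-0.04,0,0.757],[0.3,0.157,-0.035,0,0.757],[0.3,0.13,0.005,0,0.757],[0.3,0.1,0.045,0,0.757],[0.3,0.065,0.093,0,0.757],[0.3,0.03,0.142,0,0.757],[0.3,-0.005,0.19,0,0.757],[0.3,-0.04,0.24,0,0.757],[0.3,-0.08,0.295,0,0.757],[0.3,-0.12,0.35,0,0.757],[0.3,-0.16,0.405,0,0.757],[0.3,-0.2,0.46,0,0.757],[0.3,-0.2,0.46,0,0.757]]

```text
t: 21.65
tool_pos: [0.5852, 0.1521, 0.0254]
orientation: [-1.439, -2.791, 0.0]
force: [0.5, -0.3, 0.1]
opening: 0.0327
gripper_force: 0.0
```

```bash
python3 -c "
from h import *
wrist_nuts('pics/w13.png')"
```

```text
t 21.65 tcp [0.5852 0.1521 0.0254]
obj [0.4477 0.1917] r 0.0108 n 1015
obj [0.5812 0.2753] r 0.0294 n 10258
obj [0.625  0.2512] r 0.0605 n 4081
obj [0.57   0.1733] r 0.0363 n 9630
```

View pics/w13.png

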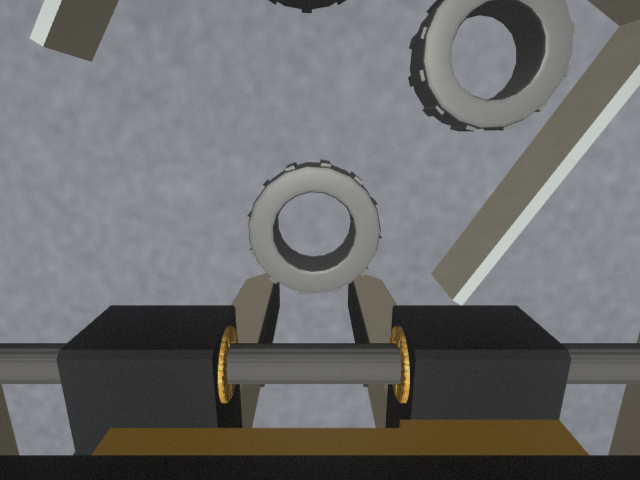

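Nut 2 is in the cradle at (315,228) px, aimed inside the bay mouth and clear of the wall end at (450,290). Final push, then retreat and lift.

Request:
send_rows:
  plan:
    - [[0.3,-0.025,0.04,0,0],[0.3,-0.05,0.085,0,0],[0.3,-0.075,0.13,0,0],[0.3,-0.1,0.175,0,0],[0.3,-0.12,0.22,0,0],[0.3,-0.14,0.25,0,0],[0.3,-0.14,0.265,0,0],[0.3,-0.14,0.265,0,0],[0.3,-0.11,0.22,0,0],[0.3,-0.08,0.17,0,0],[0.3,-0.05,0.12,0.1,0],[0.3,-0.05,0.12,0.3,0],[0.3,-0.05,0,0.5,0],[0.3,-0.05,-0.2,0.7,0],[0.3,-0.3,-0.4,0.8,0],[0.3,-0.5,-0.6,0.9,0],[0.3,-0.7,-0.8,0.9,0],[0.3,-0.9,-1,0.9,0],[0.3,-0.9,-1,0.9,0],[0.3,-0.9,-1,0.9,0]]

```text
t: 23.37
tool_pos: [0.4067, -0.0516, 0.2059]
orientation: [1.443, 2.789, -0.0]
force: [0.7, -1.2, 1.2]
opening: 0.0326
gripper_force: 0.0
```

```bash
python3 -c "
from h import *
top_nuts('pics/t14.png'); p=cv2.imread('pics/t14.png'); q=viewer.read_camera('scene')[0]
cv2.imwrite('pics/c14.png',np.vstack([cv2.resize(p[130:350,130:500],(504,300)),cv2.resize(q[150:420,90:544],(504,300))]))
for v,u in((199,209),(281,212)): print(ray('top',u,v,.03))"
```

```text
top [0.5353 0.2536] r 0.1144 [144 195  64  91 423]
top [0.5799 0.2745] r 0.0288 [156 207  27  26 369]
top [0.5392 0.2291] r 0.0293 [176 225  27  26 360]
top [0.4957 0.2721] r 0.0295 [156 245  28  27 375]
[0.62174767 0.18389654]
[0.44361776 0.17639281]
```

View pics/c14.png

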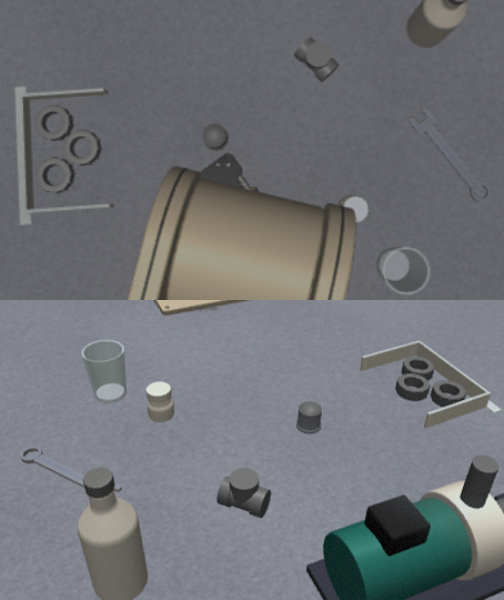

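All three nuts lie flat inside the bay, at (55,122), (82,147) and (57,174) px in the upper picture. The front nut is about 20 mm behind the opening, and everything else is where it was. Handing in.

```bash
python3 -c "
from plant import order
print(order.close_job())"
```

```text
the job is handed in; nothing more can be done
None
```

The job is handed in after about 23 s of robot time: all three nuts were swept into the bay and lie flat and wholly inside, by the last camera views, with everything else on the bench left where it was.

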